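# Regrip a chisel in a sloped cradle and rack it upright

## Task

Pick up the chisel that lies flat on the bench, set it in the sloped wooden cradle with its handle bedded in the channel, blade pointing down through the open lower end and shoulder close against the lips there, and let go of it there. Then take it again by the handle at the new angle and stand it in the empty middle notch of the tool rack, well into it, upright, blade down, with the handle's shoulder resting on the rail. Lower it gently, never let it fall, and leave the other things on the bench where they are.

Things in the scene. Friction and masses are not known exactly. Their poses are not given: they have to be found in the camera images.
- chisel: Bench chisel, 200 mm, 0.13 kg, starting flat on the bench, handle roughly away from the robot. Flat-sided wooden handle 115 mm long, 28 mm wide (y), 24 mm thick (z), steel cap at its end. Blade 85 mm long, 12 mm wide, 5 mm thick, 15 mm round ferrule. Origin: on the axis at the shoulder, where handle meets blade; x runs along the axis to the handle's end. Lying, it is level, axis 12 mm up.
- chisel_butt (a point): The end of the chisel's handle, on its axis, 115 mm from the shoulder. The chisel balances about 27 mm up the handle from the shoulder; 75 to 80 mm up is a good place to grip it across its 28 mm width in every step, clear of cradle and rack.
- cradle: Sloped cradle, fixed: base board 100 mm wide, 14 mm thick; on a post a plywood channel, open above, sloping at 45 degrees, rising along the cradle's +x (away from the robot). Channel 32 mm wide inside, flared tops, 50 mm long, 20 mm deep. At its lower end two lips, 18 mm apart, stop the handle's shoulder; the blade passes between. Origin: on the bench, under the point 78 mm up the seated handle.
- cradle_seat (a point): Where the chisel's shoulder (its origin) lies when seated in the cradle: 90 mm above the bench, 55 mm from the cradle's origin towards its -x.
- cradle_top (a point): Where the end of the chisel's handle lies when seated in the cradle: 171 mm above the bench. The line from cradle_seat to cradle_top is the seated chisel's axis, 45 degrees to the bench. The upper 65 mm of the seated handle stand free beyond the channel. The handle goes in square to the slope, through the channel's open top.
- rack: Tool rack, fixed, 220 mm long (y): base board 12 mm thick, 2 end posts, and a rail 18 mm thick, 60 mm deep (x -30 to 30 mm), its top 110 mm above the bench. Three notches, 18 mm wide, 75 mm apart, cut down through the rail and open to the rack's -x (the robot). The outer two hold fixed tools, handles 26 mm wide, to 200 mm high; the middle is empty. Origin: on the bench under the rail's middle.
- rack_notch (a point): Where the chisel's shoulder belongs: mid-width of the empty middle notch, level with the rail's top (110 mm up), 26 mm in from the rail's front edge; the notch ends 16 mm farther in. The chisel can come in from the front, shoulder just above the rail, blade sliding into the notch, and is then lowered until its 28 mm wide shoulder stands on both sides of the notch.
- mallet: Bystander: wooden carpenter's mallet, head 100 x 55 x 65 mm, lying on its side. Leave it alone.
- square: Bystander: try square, wooden stock 100 mm and steel blade 150 mm, lying flat. Leave it alone.
- tape: Bystander: roll of paper tape, 90 mm across, 25 mm high, lying flat. Leave it alone.
- offcut: Bystander: small wood offcut 50 x 35 x 22 mm, lying between the rack and the cradle. Leave it alone.
- glue: Bystander: white glue bottle, 60 mm across, 150 mm high. Leave it alone.
- jar: Bystander: amber glass jar, 68 mm across, 80 mm high. Leave it alone.
- dustbrush: Bystander: bench brush, 225 mm long, bristles down. Leave it alone.
Mind the look-alikes: they are no part of the job. Leave any green or turquoise look-alike of the cradle alone.

How it is judged:
By the outcome, as a careful person would: the job done as asked, in the order asked, and still so for the second after the job is handed in, with the robot touching nothing.
It also fails if it takes over 58 s, if anything falls off the work surface, if the arm or the gripper's body presses on something with over 40 N, if the wrist force passes 120 N, or if a joint passes its speed limit or range.

## Robot

A 6-joint arm with a two-finger parallel gripper is mounted at the origin on the work surface. World frame = base frame: x ahead of the robot, y to its left, z up, the work surface at z = 0. Lengths are in m, angles in degrees, forces in N, time in s.
With the tool pointing down it reaches from about 0.35 to 0.85 m from the base axis. Payload 8.1 kg.
Tool frame: the origin (TCP) lies on the mounting face of the last link; the fingertips stand 186 mm ahead of it and the grasp point (between the pads) lies 167 mm ahead of it; z points along the fingers, y is the direction in which the jaws open and shut (so a half turn about z gives the same grasp; the last joint's range is limited). The gripper opens to 93 mm and grips with 3 to 60 N. Pads are 15 mm wide; open, the fingers measure 128 mm over their backs; the gripper's body (75 mm by 188 mm) begins 65 mm behind the grasp point.
Start: joints at [-70.382, 7.471, 85.268, -0, 87.261, -4.893], TCP at [0.249, -0.546, 0.405] pointing down, gripper open.
Joint ranges: [-169.43, 169.43], [-51.17, 129.36], [1.28, 143.12], [-76.62, 256.62], [0, 156.53], [-152.29, 152.29]. Speed limits (degrees/s): [136.94, 136.94, 159.86, 180, 180, 180].

## Interface

Orientations are given as [roll, pitch, yaw] about the fixed x, y, z axes, in that order (R = Rz(yaw) Ry(pitch) Rx(roll)).
In Python, from plant import bot gives the robot as it stands.
- The arm moves only by the tool send_rows, never from a script. Its arguments are lists of equal length, an entry for each row: "slide": the shift along the tool's x, y, z in cm, a list of three; "delta_rot": the turn, a rotation vector about the tool's x, y, z in degrees, a list of three; "claw": the finger opening in cm, from 0 to 9.3. In form: {"slide": [[tx, ty, tz], ...], "delta_rot": [[ax, ay, az], ...], "claw": [claw, ...]}. A call has 1 to 12 rows; each row shifts and turns the commanded pose from where the row before left it, along the tool's axes as they then stand; what a row does not reach is not made up. A row lasts 1/8 s, in which the tool goes at most 62.5 mm and 10.7 degrees, less where a joint would pass 70% of its speed; a pose out of reach is approached as far as the arm can. A call is refused whole if a number of a shift passes 6.25 or a number of a turn 10.7, either way. A call with a gripper value outside its range is refused whole. The fingers move at their own pace and stop on an object; the grip force is fixed at half the most. Time passes only in rows, so rows that do not move let the fingers close. It gives the time, the measured TCP pose, the force and the opening at its end, in the units of the state.
- bot.get_obs(): the state, without advancing time (a new reading comes with each control period).
- bot.get_image(name): name is "scene" or "side" or "wrist"; returns the picture (400x640x3 uint8, red, green, blue); there is no depth.
- bot.camera_params(name): a dict with "mtx" (3x3 intrinsics, pixels), "D" ([k1, k2, p1, p2, k3] as OpenCV has them; the pictures are not rectified), "R" (3x3) and "t" (3): a world point X has camera coordinates R X + t. Camera axes: x right, y down, z forward; pixel columns grow to the right and rows downward; lengths in m; the calibration is good to about 2 mm. A picture is of the moment at which its call begins: read the wrist's pose just before it. camera_params takes no time and is no camera call; for the wrist camera it gives the pose at the moment of the call.
- bot.close_job(): hands the job in, once; it reports no verdict.
The state is a dict: "time": time; "joint_pos": joint angles; "dq": joint speeds; "tau": joint torques, N m; "ee_pos": TCP position; "eef_rot": TCP orientation; "force": force on the tool from outside, world axes, zero at the start; "ft_torque": the same for the moment, N m; "width": finger opening in m.
Only numpy, scipy, OpenCV 4.12 (cv2) and the standard library are available. Lean on these libraries where they do the work, as an engineer would, in place of code of your own. Each camera call takes 0.05 s, during which the arm holds its last target. There are 200 camera calls.

## Working session

There is one attempt and no reset: what is moved stays moved. The work goes in short steps, Python scripts to look and compute and a tool call to move; the robot and the scene stay as the last step left them, time stands still between calls to the robot, and variables do not carry over. Pictures are saved under pics/ and viewed, about 8 in all and at most 12, crops included, and the job is handed in when it is done.

Besides the shell and the picture viewer there is one more tool, called as name(argument=value, ...) on one line, values as JSON. send_rows: Moves the arm, as the interface text tells. Its arguments: {"type":"object","properties":{"slide":{"type":"array"},"delta_rot":{"type":"array"},"claw":{"type":"array"}},"required":["slide","delta_rot","claw"]}

```bash
mkdir -p pics; ls; python3 - <<'E'
from plant import bot
import cv2
for n in ("scene","side","wrist"):
    im=bot.get_image(n); cv2.imwrite(f"pics/{n}0.png",im[:,:,::-1])
    p=bot.camera_params(n); print(n,p)
print(bot.get_obs())
E
```

```text
pics
scene {'mtx': array([[504.60937127,   0.        , 314.84643057],
       [  0.        , 504.60937127, 199.56594273],
       [  0.        ,   0.        ,   1.        ]]), 'D': array([-0.10268192,  0.        ,  0.        ,  0.        ,  0.        ]), 'R': array([[-0.6760654 ,  0.73671436,  0.01369389],
       [ 0.55746272,  0.52354668, -0.64430908],
       [-0.48184114, -0.42796124, -0.76464259]]), 't': array([ 0.34976355, -0.24010732,  1.71354942])}
side {'mtx': array([[400.20666078,   0.        , 315.72150015],
       [  0.        , 400.20666078, 201.0730233 ],
       [  0.        ,   0.        ,   1.        ]]), 'D': array([-0.08366107,  0.        ,  0.        ,  0.        ,  0.        ]), 'R': array([[-0.85311119, -0.52141497, -0.01810317],
       [-0.34388743,  0.58806693, -0.7320647 ],
       [ 0.39235537, -0.61830713, -0.68099453]]), 't': array([0.47931943, 0.27763884, 1.17164761])}
wrist {'mtx': array([[341.88062525,   0.        , 317.69917365],
       [  0.        , 341.88062525, 197.03588613],
       [  0.        ,   0.        ,   1.        ]]), 'D': array([-0.0581322,  0
[... 196 characters left out ...]
), 't': array([-0.598565  , -0.02780204,  0.39019033])}
{'time': 0.15, 'joint_pos': array([-7.03825014e+01,  7.50447973e+00,  8.53119619e+01, -1.38820851e-03,
        8.72616827e+01, -4.89417625e+00]), 'dq': array([ 0.02049974, -0.10392073, -0.0936309 ,  0.03679771,  0.03389181,
        0.02605461]), 'tau': array([ 8.08752702e-05, -5.60476398e+01, -4.92334914e+01,  7.67640816e-02,
        3.04611353e-02, -8.61520289e-05]), 'ee_pos': array([ 0.24887818, -0.54577075,  0.40396404]), 'eef_rot': array([-1.79922042e+02, -5.28375193e-03,  2.45117385e+01]), 'force': array([0.08859605, 0.2693246 , 0.41187532]), 'ft_torque': array([-0.03311297,  0.02068164, -0.03678008]), 'width': 0.09301211095841894}
```

View pics/scene0.png

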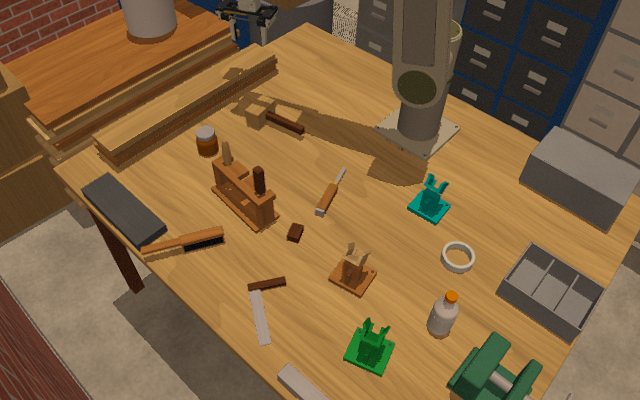

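View pics/side0.png

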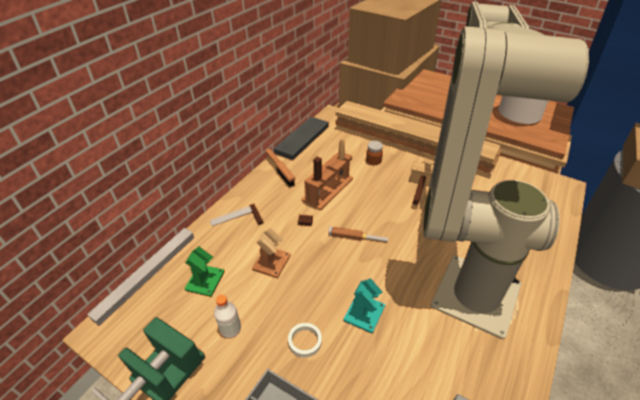

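The scene view shows the chisel at (330,192), the rack at (245,192), and three cradles: wooden (353,270), turquoise (430,200) and green (370,345). The wooden one fits the description, since the task names the others as look-alikes. I'll confirm that in a crop and measure roughly.

```bash
cat > h.py <<'E'
import numpy as np, cv2
from scipy.spatial.transform import Rotation as Ro
def ray(p,px):
    u=cv2.undistortPoints(np.array([[px]],float),p["mtx"],p["D"])[0,0]
    d=p["R"].T@np.array([u[0],u[1],1]); return -p["R"].T@p["t"], d/np.linalg.norm(d)
def plane(p,px,z):
    c,d=ray(p,px); return c+d*(z-c[2])/d[2]
def tri(l):
    A=0;b=0
    for p,px in l:
        c,d=ray(p,px); M=np.eye(3)-np.outer(d,d); A=A+M; b=b+M@c
    X=np.linalg.solve(A,b)
    return X,[np.linalg.norm(np.cross(X-ray(p,q)[0],ray(p,q)[1])) for p,q in l]
def proj(p,X):
    return cv2.projectPoints(np.array(X,float).reshape(-1,3),cv2.Rodrigues(p["R"])[0],p["t"],p["mtx"],p["D"])[0][:,0]
def crop(f,o,x,y,w,h,s):
    im=cv2.imread(f)[y:y+h,x:x+w]; im=cv2.resize(im,None,fx=s,fy=s,interpolation=cv2.INTER_CUBIC)
    for k in range(0,w,20): cv2.putText(im,str(x+k),(int(k*s),10),0,.35,(0,0,255)); cv2.line(im,(int(k*s),12),(int(k*s),18),(0,0,255))
    for k in range(0,h,20): cv2.putText(im,str(y+k),(0,int(k*s)+4),0,.35,(0,0,255))
    cv2.imwrite(o,im)
E
python3 - <<'E'
from h import *
from plant import bot
p=bot.camera_params("scene"); q=bot.camera_params("side")
for n,a,z in (("butt",(320,214),.012),("tip",(343,170),.006),("cradle base",(353,276),.014),("rack base",(242,212),.0),("turq",(430,206),.014)):
    print(n,plane(p,a,z).round(3))
for n,a,z in (("butt",(331,233),.012),("tip",(386,240),.006),("cradle base",(271,262),.014)):
    print(n,plane(q,a,z).round(3))
crop("pics/scene0.png","pics/c1.png",195,130,200,170,4)
E
```

```text
butt [0.508 0.012 0.012]
tip [ 0.325 -0.057  0.006]
cradle base [0.604 0.215 0.014]
rack base [ 0.651 -0.166  0.   ]
turq [0.266 0.229 0.014]
butt [0.493 0.014 0.012]
tip [ 0.322 -0.056  0.006]
cradle base [0.593 0.219 0.014]
```

View pics/c1.png

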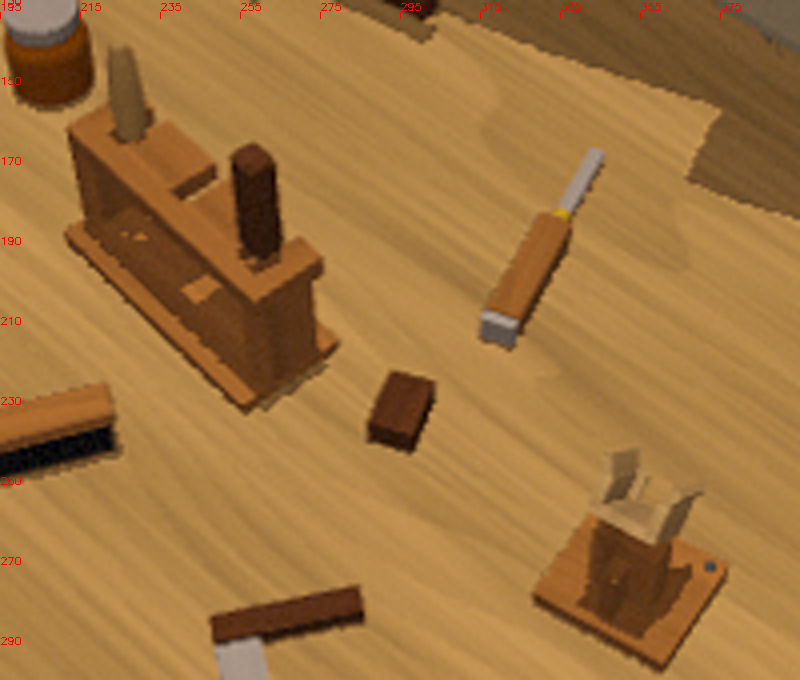

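The crop confirms the wooden cradle with its base at (353,276) and a pale plywood channel. The rack's middle notch is at about (248,178), and the chisel runs from tip (343,168) to butt (319,212). Next I'll move to a wrist view.

send_rows(slide=[[4.4,-3.0,-1.2],[4.4,-3.0,-1.2],[4.4,-3.0,-1.2],[4.4,-3.0,-1.2],[4.4,-3.0,0],[4.4,-3.0,0],[4.4,-3.0,0],[4.4,-3.0,0],[4.4,-3.0,0],[4.4,-3.0,0],[4.4,-3.0,0],[4.4,-3.0,0]], delta_rot=[[0,0,0],[0,0,0],[0,0,0],[0,0,0],[0,0,0],[0,0,0],[0,0,0],[0,0,0],[0,0,0],[0,0,0],[0,0,0],[0,0,0]], claw=[9.3,9.3,9.3,9.3,9.3,9.3,9.3,9.3,9.3,9.3,9.3,9.3])

```text
time: 1.65
ee_pos: [0.5806, 0.0024, 0.4525]
eef_rot: [-180.0, 0.0, 24.5]
force: [0.9, -0.1, -0.6]
width: 0.0926
```

send_rows(slide=[[0,0,0],[0,0,0],[0,0,0]], delta_rot=[[0,0,0],[0,0,0],[0,0,0]], claw=[9.3,9.3,9.3])

```text
time: 2.02
ee_pos: [0.5796, -0.0004, 0.4528]
eef_rot: [180.0, 0.0, 24.4]
force: [0.1, -1.0, -0.9]
width: 0.0931
```

```bash
python3 - <<'E'
from h import *
from plant import bot
import pickle
o=bot.get_obs(); p=bot.camera_params("wrist"); im=bot.get_image("wrist"); cv2.imwrite("pics/w1.png",im[:,:,::-1])
pickle.dump(p,open("w1.pkl","wb")); print(o["ee_pos"],o["eef_rot"],o["time"],o["joint_pos"].round(0))
E
```

```text
[ 5.79644821e-01 -3.64853908e-04  4.52759881e-01] [1.79988444e+02 1.46667881e-02 2.44319637e+01] 2.025 [-5.  3. 85. -0. 92. 60.]
```

View pics/w1.png

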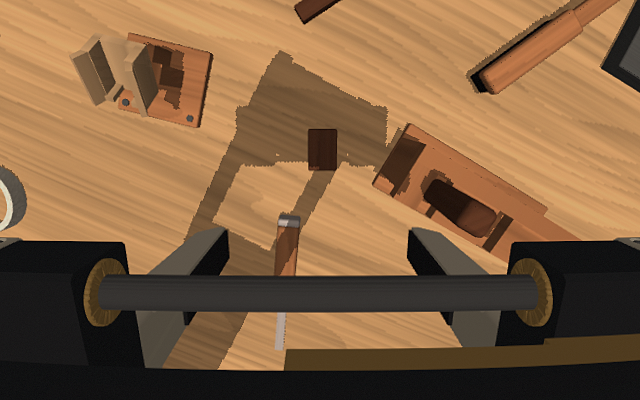

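The wrist view shows the cradle base at (165,80) with its channel to the left, the chisel butt at (289,219) and tip at (280,348), the rack's near end at (430,190), and the offcut at (322,150). I'll shift sideways for a proper rack view and a second baseline.

send_rows(slide=[[-2.5,5,0],[-2.5,5,0],[-2.5,5,0],[0,0,0],[0,0,0],[0,0,0]], delta_rot=[[0,0,0],[0,0,0],[0,0,0],[0,0,0],[0,0,0],[0,0,0]], claw=[9.3,9.3,9.3,9.3,9.3,9.3])

```text
time: 2.82
ee_pos: [0.574, -0.166, 0.4529]
eef_rot: [-180.0, -0.0, 24.6]
force: [0.4, -0.4, -0.4]
width: 0.0931
```

```bash
python3 - <<'E'
from h import *
from plant import bot
import pickle
o=bot.get_obs(); p=bot.camera_params("wrist"); im=bot.get_image("wrist"); cv2.imwrite("pics/w2.png",im[:,:,::-1])
pickle.dump(p,open("w2.pkl","wb")); print(o["ee_pos"],o["eef_rot"],o["time"])
crop("pics/w2.png","pics/a.png",150,40,266,200,3)
crop("pics/w1.png","pics/b.png",60,20,160,120,2.5)
crop("pics/w1.png","pics/c.png",250,200,80,160,1.875)
crop("pics/w2.png","pics/a.png",150,30,260,210,2.2)
A,B,C=[cv2.imread(f"pics/{k}.png") for k in "abc"]
M=np.zeros((600,800,3),np.uint8); M[:300,:400]=B; M[:300,450:600]=C
# crop a at 1.35? keep own image rows
a=cv2.imread("pics/w2.png")[60:210,150:550]
crop("pics/w2.png","pics/a.png",150,60,400,150,2); M[300:]=cv2.imread("pics/a.png"); cv2.imwrite("pics/m1.png",M)
E
```

```text
[ 0.57398013 -0.16596217  0.45294269] [-1.79995496e+02 -2.29546572e-02  2.45644193e+01] 2.825
```

View pics/m1.png

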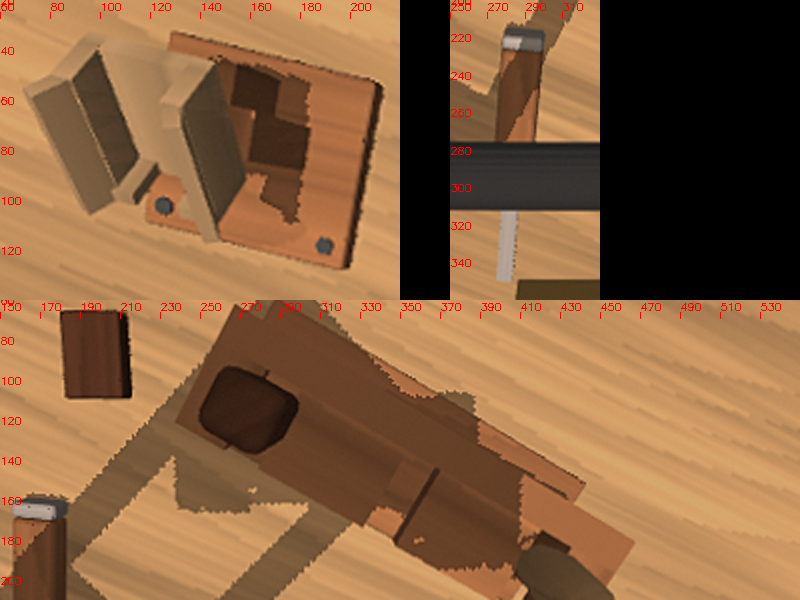

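m1 shows the middle notch at w2 px (332,172)–(348,181) at the front and (352,137)–(368,145) at the inner end. The cradle base and channel corners are clear in w1. I'll take one close view straight over the cradle and compute.

send_rows(slide=[[2.2,-5.3,0],[2.2,-5.3,0],[2.2,-5.3,0],[2.2,-5.3,0],[2.2,-5.3,0],[2.2,-5.3,0],[0,0,0],[0,0,0],[0,0,0]], delta_rot=[[0,0,0],[0,0,0],[0,0,0],[0,0,0],[0,0,0],[0,0,0],[0,0,0],[0,0,0],[0,0,0]], claw=[9.3,9.3,9.3,9.3,9.3,9.3,9.3,9.3,9.3])

```text
time: 4.0
ee_pos: [0.5623, 0.1763, 0.4528]
eef_rot: [180.0, 0.0, 24.5]
force: [-0.0, -0.4, -0.6]
width: 0.0931
```

```bash
python3 - <<'E'
from h import *
from plant import bot
import pickle
o=bot.get_obs(); p=bot.camera_params("wrist"); im=bot.get_image("wrist"); cv2.imwrite("pics/w3.png",im[:,:,::-1])
pickle.dump(p,open("w3.pkl","wb")); print(o["ee_pos"],o["eef_rot"],o["time"])
w1,w2=[pickle.load(open(f"w{k}.pkl","rb")) for k in (1,2)]
f=lambda *a:plane(*a).round(4)
print("butt bottom/top",f(w1,(289.3,215),0),f(w1,(289.3,219.7),.024),"tip",f(w1,(280,350),.0145))
print("handle mid@275", f(w1,(285.2,274),.024))
print("rail FL,BL,BR",f(w2,(238,121),.11),f(w2,(268.5,62),.11),f(w2,(467,181),.11))
print("notch fl fr bl br",*[f(w2,a,.11) for a in ((332.5,172.5),(348.5,181.5),(352.5,137.5),(368.5,145))])
print("base",*[f(w1,a,.014) for a in ((211.2,52.8),(199.2,127.2),(128.8,33.2),(119,108))])
cc=proj(p,[.575,.19,.1])[0]; print(cc)
x,y=int(np.clip(cc[0]-100,0,440)),int(np.clip(cc[1]-75,0,250)); crop("pics/w3.png","pics/m2.png",x,y,200,150,4)
E
```

```text
[0.5622523  0.17625317 0.45280441] [1.79979282e+02 9.74000965e-04 2.44544148e+01] 4.0
butt bottom/top [0.5043 0.0074 0.    ] [0.5062 0.0061 0.024 ] tip [ 0.3166 -0.0595  0.0145]
handle mid@275 [ 0.4353 -0.0184  0.024 ]
rail FL,BL,BR [ 0.5968 -0.0734  0.11  ] [ 0.6565 -0.079   0.11  ] [ 0.6364 -0.2966  0.11  ]
notch fl fr bl br [ 0.5892 -0.1738  0.11  ] [ 0.5877 -0.1916  0.11  ] [ 0.6271 -0.1768  0.11  ] [ 0.6271 -0.1935  0.11  ]
base [0.6513 0.1687 0.014 ] [0.5654 0.1518 0.014 ] [0.6333 0.2662 0.014 ] [0.547  0.2507 0.014 ]
[310.87240081 163.94243178]
```

View pics/m2.png

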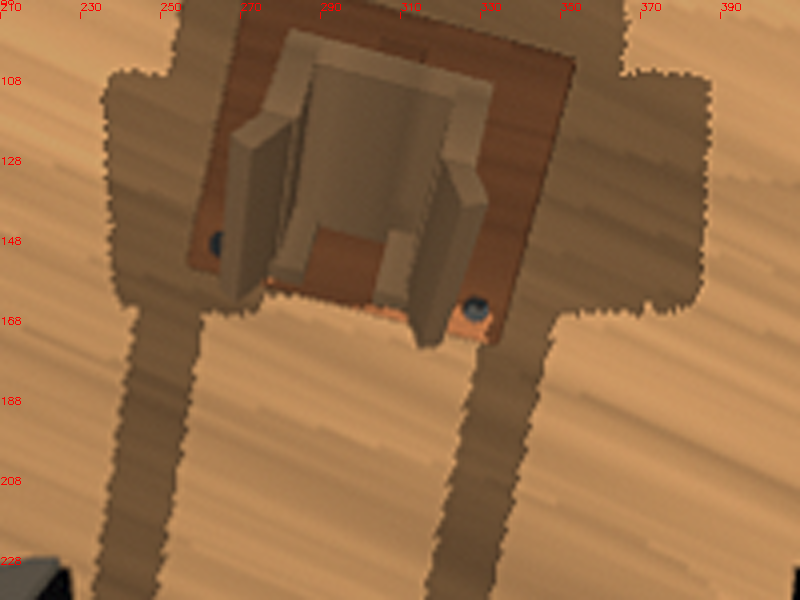

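The w3 crop shows the channel seen straight from above. The floor's lower end is centred at (297.8,147), its upper end at (305.8,108.5), and the lips are at (283,150) and (309,154).

```bash
python3 - <<'E'
from h import *
import pickle
p=pickle.load(open("w3.pkl","rb"))
P=lambda x,y,z:plane(p,(210+x/4,88+y/4),z)
th=np.radians(10.7); u=np.array([np.cos(th),np.sin(th)]); v=np.array([-u[1],u[0]])
b=np.array([.599,.2094])
for n,q in dict(lowfloor=P(351,236,.0815),upfloor=P(383,82,.117),lipL=P(317,228,.0815),lipR=P(388,232,.0815),fL=P(315,65,.117),fR=P(452,98,.117),baseTR=P(575,60,.014),baseBR=P(495,343,.014),baseBL=P(190,265,.014)).items():
    d=q[:2]-b; print(n,q.round(4),"along",(d@u).round(4),"lat",(d@v).round(4))
E
```

```text
lowfloor [0.5828 0.2086 0.0815] along -0.0161 lat 0.0022
upfloor [0.6213 0.2155 0.117 ] along 0.0231 lat 0.0018
lipL [0.5811 0.2174 0.0815] along -0.0161 lat 0.0112
lipR [0.5876 0.2004 0.0815] along -0.0128 lat -0.0067
fL [0.6185 0.2309 0.117 ] along 0.0231 lat 0.0175
fR [0.6246 0.1999 0.117 ] along 0.0234 lat -0.0141
baseTR [0.6506 0.1699 0.014 ] along 0.0433 lat -0.0484
baseBR [0.5634 0.1555 0.014 ] along -0.045 lat -0.0464
baseBL [0.5467 0.251  0.014 ] along -0.0436 lat 0.0506
```

send_rows(slide=[[0,0,0],[-2.94,2.82,3.0],[-2.94,2.82,3.0],[-2.94,2.82,3.0],[-2.94,2.82,3.0],[-2.94,2.82,3.0],[0,0,0],[0,0,0],[0,0,0]], delta_rot=[[0,0,5.2],[0,0,0],[0,0,0],[0,0,0],[0,0,0],[0,0,0],[0,0,0],[0,0,0],[0,0,0]], claw=[9.3,9.3,9.3,9.3,9.3,9.3,7,7,7])

```text
time: 5.18
ee_pos: [0.471, -0.0042, 0.3041]
eef_rot: [179.9, -0.1, 19.3]
force: [-0.1, -0.0, -1.0]
width: 0.0713
```

```bash
python3 - <<'E'
from h import *
from plant import bot
o=bot.get_obs(); p=bot.camera_params("wrist"); im=bot.get_image("wrist"); cv2.imwrite("pics/w4.png",im[:,:,::-1])
print(o["ee_pos"],o["eef_rot"],o["time"],o["width"])
t=np.radians(19.3);d=np.array([np.cos(t),np.sin(t)]);n=np.array([-d[1],d[0]]);b=np.array([.5052,.0068])
im=im[:,:,::-1].copy()
X=[np.r_[b-s*d+k*n,.024] for s in (0,.115) for k in (-.014,.014)]
for q in proj(p,X): cv2.circle(im,(int(q[0]),int(q[1])),2,(255,0,255),-1)
cv2.imwrite("pics/w4.png",cv2.resize(im[150:400,180:480],None,fx=2.4,fy=2.4))
E
```

```text
[ 0.47096764 -0.00420093  0.30414536] [ 1.79949612e+02 -1.31372155e-01  1.93274041e+01] 5.175 0.07134157435019589
```

View pics/w4.png

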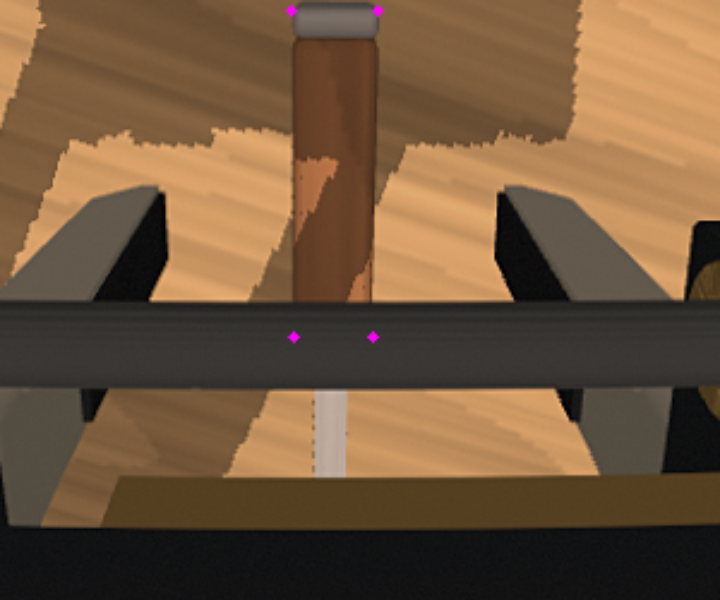

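The w4 overlay matches the handle outline to about 1 mm, so I'll descend and grip.

send_rows(slide=[[0,0.05,3.0],[0,0,3.0],[0,0,2.6],[0,0,1.8],[0,0,1.2],[0,0,0],[0,0,0],[0,0,0],[0,0,0],[0,0,0],[0,0,0]], delta_rot=[[0,0,0],[0,0,0],[0,0,0],[0,0,0],[0,0,0],[0,0,0],[0,0,0],[0,0,0],[0,0,0],[0,0,0],[0,0,0]], claw=[7,7,7,7,7,7,7,1.5,1.5,1.5,1.5])

```text
time: 6.6
ee_pos: [0.4702, -0.005, 0.1868]
eef_rot: [180.0, -0.0, 19.3]
force: [0.3, -0.0, 0.5]
width: 0.0346
```

send_rows(slide=[[0,0,0],[0,0,-0.5],[0,0,-1.5],[0,0,-2],[0,0,-2],[0,0,-2],[0,0,0]], delta_rot=[[0,0,0],[0,0,0],[0,0,0],[0,0,0],[0,0,0],[0,0,0],[0,0,0]], claw=[1.5,1.5,1.5,1.5,1.5,1.5,1.5])

```text
time: 7.48
ee_pos: [0.4713, -0.0051, 0.2694]
eef_rot: [179.9, -0.2, 19.3]
force: [0.5, 0.0, -1.6]
width: 0.0281
```

send_rows(slide=[[0,0,0],[0.64,-4.7,-2.2],[0.64,-4.7,-2.2],[0.64,-4.7,-2.2],[0.64,-4.7,-2.2],[0,0,0],[0,0,0],[0,0,0],[0,0,0],[0,0,0],[0,0,0],[0,0,0]], delta_rot=[[0,0,8.6],[0,0,0],[0,0,0],[0,0,0],[0,0,0],[0,9,0],[0,9,0],[0,9,0],[0,9,0],[0,9,0],[0,0,0],[0,0,0]], claw=[1.5,1.5,1.5,1.5,1.5,1.5,1.5,1.5,1.5,1.5,1.5,1.5])

```text
time: 8.98
ee_pos: [0.4603, 0.1844, 0.3544]
eef_rot: [180.0, -44.8, 10.7]
force: [-0.3, -0.4, -1.3]
width: 0.0279
```

```bash
cat >> h.py <<'E'
def go(o,P,R):
    "slide (cm) and rotvec (deg) in tool axes from pose o to P,R"
    R0=Ro.from_euler("xyz",o["eef_rot"],degrees=True)
    return (R0.inv().apply(P-o["ee_pos"])*100).round(2),(R0.inv()*R).as_rotvec(degrees=True).round(2)
def target(sh,yaw,pit,up=.078,off=.1748):
    "TCP pose with chisel shoulder at sh; axis raised by pit deg"
    R=Ro.from_euler("z",yaw,degrees=True)*Ro.from_euler("x",180,degrees=True)*Ro.from_euler("y",pit,degrees=True)
    return np.array(sh)+R.apply([up,0,-off]),R
SEAT=np.array([.5771,.2068,.090]); NOTCH=np.array([.613,-.185,.110])
E
python3 - <<'E'
from h import *
from plant import bot
o=bot.get_obs(); print(o["ee_pos"],o["eef_rot"],o["width"],o["joint_pos"].round(0),o["force"].round(1))
P,R=target(SEAT,10.7,45); print(P,*go(o,P,R))
p=bot.camera_params("wrist"); s=bot.camera_params("scene");q=bot.camera_params("side")
R0=Ro.from_euler("xyz",o["eef_rot"],degrees=True)
sh=o["ee_pos"]+R0.apply([-.078,0,.1748]); bt=o["ee_pos"]+R0.apply([.037,0,.1748]);tip=o["ee_pos"]+R0.apply([-.163,0,.1748])
im=bot.get_image("scene");im2=bot.get_image("side")
A=im[:,:,::-1].copy();B=im2[:,:,::-1].copy()
for X in (sh,bt,tip,SEAT,SEAT+.0813*np.array([.9826,.1857,1])):
    for c,I in((s,A),(q,B)):
        x=proj(c,X)[0].astype(int); I[x[1],x[0]]=(255,0,255)
a=proj(s,sh)[0].astype(int);b=proj(q,sh)[0].astype(int)
g=lambda I,c:cv2.resize(I[c[1]-65:c[1]+85,max(0,c[0]-50):max(0,c[0]-50)+100],None,fx=4,fy=4,interpolation=0)
cv2.imwrite("pics/m3.png",np.hstack([g(A,a),g(B,b)]))
E
```

```text
[0.46027998 0.18444374 0.35443281] [179.98674612 -44.7717032   10.71085552] 0.027917173070077524 [ 18. -28. 128.  -9.  36. 102.] [-0.3 -0.4 -1.3]
[0.50984218 0.1940915  0.26875659] [-2.45 -0.03  9.64] [0.01 0.23 0.01]
```

View pics/m3.png

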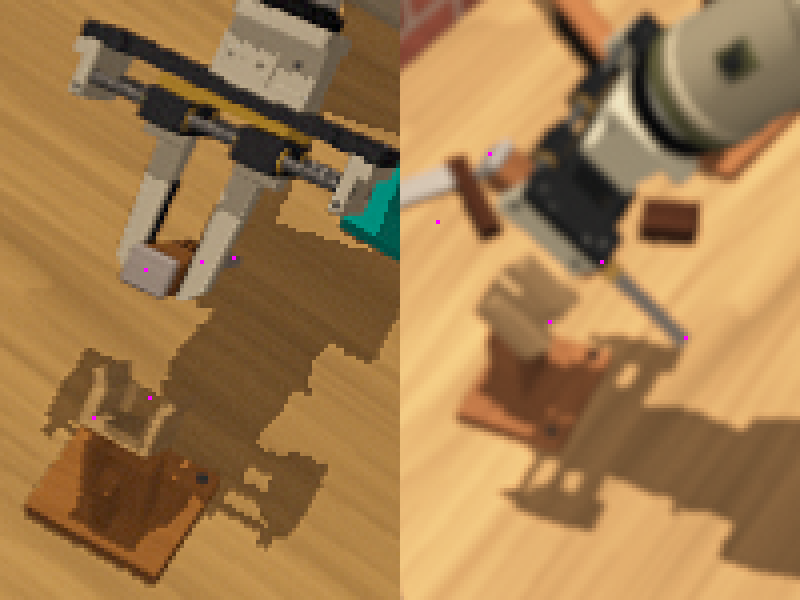

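The m3 dots match the held chisel (tip, shoulder, butt), and the seat dot lies at the channel's lower end. Next comes lining up and lowering square to the slope, about 4 mm clear of the lips.

send_rows(slide=[[-1.0,0,0],[-1.05,0,1.5],[0,0,2.5],[0,0,2.0],[0,0,1.0],[0,0,0.5],[0,0,0]], delta_rot=[[0,0.2,0],[0,0,0],[0,0,0],[0,0,0],[0,0,0],[0,0,0],[0,0,0]], claw=[1.5,1.5,1.5,1.5,1.5,1.5,1.5])

```text
time: 9.95
ee_pos: [0.4985, 0.1917, 0.2874]
eef_rot: [180.0, -45.2, 10.7]
force: [-0.0, -0.3, -1.5]
width: 0.0279
```

send_rows(slide=[[0,0,0.5],[0,0,0.4],[0,0,0.4],[0,0,0.3],[0,0,0]], delta_rot=[[0,0,0],[0,0,0],[0,0,0],[0,0,0],[0,0,0]], claw=[1.5,1.5,1.5,1.5,1.5])

```text
time: 10.58
ee_pos: [0.5097, 0.1938, 0.2758]
eef_rot: [180.0, -45.2, 10.7]
force: [1.1, -1.0, -1.7]
width: 0.0275
```

send_rows(slide=[[0,0,0.15],[0,0,0.15],[0,0,0.1],[0,0,0]], delta_rot=[[0,0,0],[0,0,0],[0,0,0],[0,0,0]], claw=[1.5,1.5,1.5,1.5])

```text
time: 11.08
ee_pos: [0.5125, 0.1944, 0.2732]
eef_rot: [180.0, -45.2, 10.7]
force: [0.1, 0.1, -2.2]
width: 0.0279
```

```bash
python3 - <<'E'
from h import *
from plant import bot
o=bot.get_obs(); print(o["ee_pos"],o["eef_rot"],o["force"],o["ft_torque"])
P,R=target(SEAT,10.7,45); print(*go(o,P,R))
R0=Ro.from_euler("xyz",o["eef_rot"],degrees=True); print(R0.inv().apply(o["force"]))
E
```

```text
[0.51246377 0.19436797 0.27320269] [179.99707067 -45.19271331  10.71511889] [ 0.13618104  0.0752268  -2.20548238] [-0.04503955  0.45371038  0.08224745]
[-0.5  -0.02  0.13] [-0.01 -0.19  0.01]
[-1.46059465 -0.04868037  1.65911132]
```

send_rows(slide=[[0,0,0.1],[0,0,0.1],[0,0,0.05],[0,0,0]], delta_rot=[[0,0,0],[0,0,0],[0,0,0],[0,0,0]], claw=[1.5,1.5,1.5,1.5])

```text
time: 11.58
ee_pos: [0.5142, 0.1947, 0.2715]
eef_rot: [180.0, -45.2, 10.7]
force: [-1.1, 0.5, -0.3]
width: 0.0278
```

send_rows(slide=[[-0.15,0,0],[-0.15,0,0],[0,0,0]], delta_rot=[[0,0,0],[0,0,0],[0,0,0]], claw=[1.5,1.5,1.5])

```text
time: 11.95
ee_pos: [0.512, 0.1943, 0.2692]
eef_rot: [180.0, -45.2, 10.7]
force: [-0.2, 0.2, -1.0]
width: 0.0279
```

```bash
cat > st.py <<'E'
from h import *
from plant import bot
o=bot.get_obs(); print(o["time"],o["ee_pos"].round(4),o["eef_rot"].round(2),o["ft_torque"].round(2),o["width"])
P,R=target(SEAT,10.7,45); print(*go(o,P,R))
R0=Ro.from_euler("xyz",o["eef_rot"],degrees=True); print("tool force",R0.inv().apply(o["force"]).round(2))
E
python3 st.py
```

```text
11.95 [0.512  0.1943 0.2692] [180.   -45.18  10.71] [-0.12  0.47 -0.02] 0.027855341080689426
[-0.18 -0.02 -0.12] [-0.01 -0.18  0.01]
tool force [-0.83 -0.22  0.56]
```

send_rows(slide=[[0,0,0.1],[0,0,0.1],[0,0,0]], delta_rot=[[0,0,0],[0,0,0],[0,0,0]], claw=[1.5,1.5,1.5])

```text
time: 12.32
ee_pos: [0.5136, 0.1946, 0.2684]
eef_rot: [180.0, -45.2, 10.7]
force: [-7.8, -1.3, 3.9]
width: 0.0278
```

```bash
python3 st.py
```

```text
12.325 [0.5136 0.1946 0.2684] [180.   -45.22  10.72] [-0.28  0.84 -0.1 ] 0.027786154651308
[-0.24 -0.02 -0.29] [-0.01 -0.22  0.01]
tool force [-2.8  -0.21 -8.34]
```

send_rows(slide=[[-0.1,0,0],[-0.1,0,0],[0,0,0]], delta_rot=[[0,0,0],[0,0,0],[0,0,0]], claw=[1.5,1.5,1.5])

```text
time: 12.7
ee_pos: [0.5127, 0.1945, 0.2677]
eef_rot: [-180.0, -45.3, 10.7]
force: [-1.9, -0.8, 5.2]
width: 0.0279
```

```bash
python3 st.py
```

```text
12.7 [0.5127 0.1945 0.2677] [-179.98  -45.35   10.7 ] [-0.11  0.14 -0.02] 0.027862673907125036
[-0.13 -0.01 -0.28] [-0.03 -0.35  0.  ]
tool force [ 2.26  0.46 -5.09]
```

send_rows(slide=[[-0.1,0,0],[-0.1,0,0],[0,0,0]], delta_rot=[[0,0,0],[0,0,0],[0,0,0]], claw=[1.5,1.5,1.5])

```text
time: 13.08
ee_pos: [0.5117, 0.1943, 0.2668]
eef_rot: [-180.0, -45.4, 10.7]
force: [0.1, -1.4, 4.8]
width: 0.0279
```

```bash
python3 st.py
```

```text
13.075 [0.5117 0.1943 0.2668] [-179.97  -45.42   10.7 ] [-0.02 -0.21 -0.07] 0.027898783849877522
[ 0.01 -0.01 -0.26] [-0.03 -0.42  0.  ]
tool force [ 3.33  1.4  -3.47]
```

send_rows(slide=[[-0.1,0,0],[-0.1,0,0],[0,0,0]], delta_rot=[[0,0,0],[0,0,0],[0,0,0]], claw=[1.5,1.5,1.5])

```text
time: 13.45
ee_pos: [0.511, 0.1942, 0.2666]
eef_rot: [-179.9, -45.6, 10.7]
force: [3.4, -0.8, 6.3]
width: 0.0279
```

```bash
python3 st.py
```

```text
13.45 [0.511  0.1942 0.2666] [-179.94  -45.59   10.69] [ 0.04 -0.76 -0.12] 0.02788570429173197
[ 0.07 -0.01 -0.23] [-0.05 -0.59 -0.01]
tool force [ 6.73  1.41 -2.08]
```

send_rows(slide=[[0.1,0,0],[0,0,0],[0,0,0],[0,0,0],[0,0,-2],[0,0,-3],[0,0,-3],[0,0,0],[0,0,0]], delta_rot=[[0,0,0],[0,0,0],[0,0,0],[0,0,0],[0,0,0],[0,0,0],[0,0,0],[0,0,0],[0,0,0]], claw=[1.5,5.5,5.5,5.5,5.5,5.5,5.5,5.5,5.5])

```text
time: 14.58
ee_pos: [0.4544, 0.1834, 0.3202]
eef_rot: [180.0, -45.2, 10.7]
force: [-0.1, -0.2, -0.1]
width: 0.055
```

```bash
python3 st.py; python3 - <<'E'
from h import *
from plant import bot
S2=np.array([.5771,.2068,.090]); B2=S2+.0813*np.array([.9826,.1857,1])
T=[]
for n in ("scene","side","wrist"):
    c=bot.camera_params(n); I=bot.get_image(n)[:,:,::-1].copy()
    cv2.imwrite(f"pics/{n}5.png",I)
    for X in (S2,B2):
        x=proj(c,X)[0]; print(n,x.round(1)); x=x.astype(int)
        if 0<=x[1]<400 and 0<=x[0]<640: I[x[1],x[0]]=(255,0,255)
    a=proj(c,(S2+B2)/2)[0].astype(int)
    if n!="wrist": x0,y0=a[0]-33,a[1]-50; print(x0,y0); T.append(cv2.resize(I[y0:y0+100,x0:x0+66],None,fx=6,fy=6,interpolation=0))
cv2.imwrite("pics/m4.png",np.hstack(T))
cv2.imwrite("pics/m4w.png",I)
E
```

```text
14.575 [0.4544 0.1834 0.3202] [180.   -45.18  10.71] [ 0.01  0.35 -0.05] 0.05501722045260967
[ 0.34 -0.02  7.63] [-0.01 -0.18  0.01]
tool force [-0.21  0.18 -0.05]
scene [359.4 251.5]
scene [345.6 256.3]
319 203
side [275.3 245.6]
side [247.8 220.4]
228 183
wrist [318.  304.1]
wrist [318.  151.8]
```

View pics/m4.png

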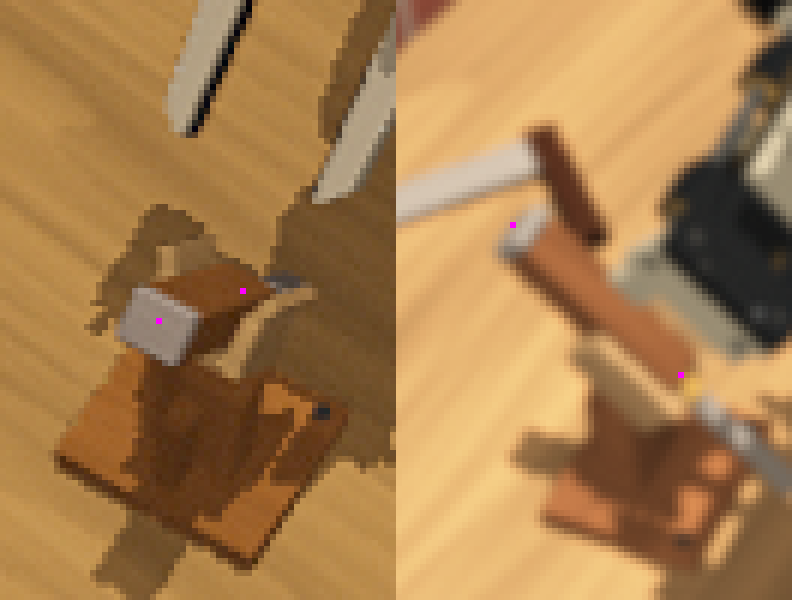

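Seated: m4 shows the handle bedded between the walls and the blade out at the lower end. The butt is at scene (345.2,257.2) and side (249.5,221.7), within about 2 px of prediction.

```bash
python3 - <<'E'
from h import *
from plant import bot
s,q,w=[bot.camera_params(n) for n in("scene","side","wrist")]
X,e=tri([(s,(345.2,257.2)),(q,(249.5,221.7))]); print(X.round(4),np.round(e,4)); print("pred",SEAT+.0813*np.array([.9826,.1857,1]))
I=cv2.imread("pics/wrist5.png"); g=cv2.cvtColor(I,cv2.COLOR_BGR2HSV)
for r in range(100,230,8):
    print(r,"".join("%3d/%-3d "%(g[r,c,1],g[r,c,2]) for c in range(290,350,5)))
E
```

```text
[0.6548 0.2191 0.1635] [0.0007 0.0007]
pred [0.65698538 0.22189741 0.1713    ]
100 134/204 131/206 130/204 131/203 133/203 132/208 133/209 133/204 131/196 132/189 131/193 133/195 
108 131/175 131/169 134/165 133/169 130/177 134/173 130/174 134/187 131/189 132/188 133/190 132/195 
116 133/176 131/169 130/161 131/173 132/188 131/191 133/194 133/198 133/202 132/203 130/196 133/188 
124 131/187 132/183 130/194 131/204 132/206 133/203 132/205 131/202 133/198 132/191 131/183 132/178 
132 133/190 131/191 132/191 132/195 131/200 133/204 133/202 133/199 131/203 132/207 132/203 132/197 
140 132/184 132/184 132/185 133/188 132/190 132/190 134/187 132/182 132/180 132/180 132/181 132/181 
148 133/184 132/183 130/174  50/123  53/121  53/121  77/136  75/136  79/135 115/168 131/193 131/192 
156 132/166 131/163  41/161  41/175  42/178  43/178  42/178  42/178  41/181  40/183 134/162 131/167 
164 132/188 132/184  47/86   32/95   32/97   40/101  35/103  35/102  38/106  40/109 135/185 131/181 
172 132/197 132/199 157/133 157/148 156/152 157/146 157/141 156/139 156/144 158/142 133/193 132/189 
180 132/182 132/181 158/134 158/147 157/153 158/145 159/141 156/139 157/145 157/138 132/193 131/187 
188 133/200 132/201 158/131 156/147 158/153 157/154 155/138 158/137 154/142 158/136 132/197 131/194 
196 133/202 132/203 155/130 158/147 157/151 157/154 158/137 159/135 158/142 157/135 131/203 131/192 
204 132/212 132/209 158/129 157/146 157/151 157/156 156/150 155/133 159/141 156/131 132/203 131/192 
212 133/211 131/216 159/130 158/145 159/151 159/156 156/150 159/135 158/140 157/127 130/219 130/215 
220 133/202 133/204 156/129 159/144 156/152 156/155 156/152 158/137 157/138 158/124 133/198 132/197 
228 129/217 129/221 158/129 157/145 158/150 158/153 157/151 155/145 157/146 161/119 131/211 132/207
```

```bash
python3 - <<'E'
from h import *
from plant import bot
w=bot.camera_params("wrist"); s=bot.camera_params("scene");q=bot.camera_params("side")
I=cv2.imread("pics/wrist5.png"); g=cv2.cvtColor(I,cv2.COLOR_BGR2HSV)
print([(r,int(g[r,310,1])) for r in range(140,152)], [(r,int(g[r,312,1]),int(g[r,312,2])) for r in range(156,174)])
u=np.array([.9826,.1857,0])*.7071; a=u+[0,0,.7071]; n=-u+[0,0,.7071]
for da in (0,-.003,-.006):
  for dn in (0,-.003):
    B=SEAT+.115*a+da*a+dn*n
    print(da,dn,"wrist top edge",proj(w,B+.012*n)[0].round(1),"bottom edge",proj(w,B-.012*n)[0].round(1),"scene",proj(s,B)[0].round(1),"side",proj(q,B)[0].round(1))
E
```

```text
[(140, 132), (141, 132), (142, 132), (143, 132), (144, 132), (145, 131), (146, 135), (147, 120), (148, 53), (149, 36), (150, 44), (151, 45)] [(156, 44, 179), (157, 44, 175), (158, 45, 169), (159, 44, 162), (160, 44, 158), (161, 44, 152), (162, 44, 140), (163, 43, 120), (164, 34, 98), (165, 78, 91), (166, 160, 118), (167, 158, 142), (168, 158, 144), (169, 157, 141), (170, 158, 144), (171, 155, 146), (172, 156, 150), (173, 157, 151)]
0 0 wrist top edge [318.  153.7] bottom edge [318.  149.8] scene [345.6 256.3] side [247.8 220.4]
0 -0.003 wrist top edge [318.  153.1] bottom edge [317.9 149.3] scene [345.1 257.5] side [247.3 220.7]
-0.003 0 wrist top edge [318.  158.3] bottom edge [318. 154.] scene [346.  256.2] side [248.6 221. ]
-0.003 -0.003 wrist top edge [318.  157.8] bottom edge [317.9 153.5] scene [345.5 257.3] side [248.  221.4]
-0.006 0 wrist top edge [318. 163.] bottom edge [318.  158.2] scene [346.4 256.1] side [249.3 221.7]
-0.006 -0.003 wrist top edge [318.  162.3] bottom edge [317.9 157.7] scene [345.8 257.2] side [248.7 222. ]
```

The wrist edges agree with the chisel at the seat, about 3 mm deeper and centred. Time to re-grip near the axis and lift square to the slope.

send_rows(slide=[[0.3,0,2.5],[0,0,2.5],[0,0,2.0],[0,0,0.9],[0,0,0.5],[0,0,0],[0,0,0],[0,0,0],[0,0,0],[0,0,0]], delta_rot=[[0,0,0],[0,0,0],[0,0,0],[0,0,0],[0,0,0],[0,0,0],[0,0,0],[0,0,0],[0,0,0],[0,0,0]], claw=[5.5,5.5,5.5,5.5,5.5,5.5,1.5,1.5,1.5,1.5])

```text
time: 15.98
ee_pos: [0.515, 0.1949, 0.2641]
eef_rot: [-180.0, -45.2, 10.7]
force: [-2.1, 0.1, 3.2]
width: 0.0278
```

```bash
python3 st.py
```

```text
15.975 [0.515  0.1949 0.2641] [-179.99  -45.24   10.7 ] [-0.07  0.38 -0.  ] 0.027821130086090544
[-0.04 -0.02 -0.69] [-0.01 -0.24  0.  ]
tool force [ 0.83 -0.49 -3.73]
```

send_rows(slide=[[0,0,-0.3],[0,0,-0.7],[0,0,-1.5],[0,0,-2],[0,0,-2],[0,0,-1.5],[1.5,0,-1.5],[1.5,0,-1.5],[0,0,0]], delta_rot=[[0,0,0],[0,0,0],[0,0,0],[0,0,0],[0,0,0],[0,0,0],[0,0,0],[0,0,0],[0,0,0]], claw=[1.5,1.5,1.5,1.5,1.5,1.5,1.5,1.5,1.5])

```text
time: 17.1
ee_pos: [0.4591, 0.1844, 0.3646]
eef_rot: [-180.0, -45.4, 10.7]
force: [0.5, 0.7, -1.3]
width: 0.0274
```

```bash
cat > st2.py <<'E'
from h import *
from plant import bot
import sys
o=bot.get_obs(); print(o["time"],o["ee_pos"].round(4),o["eef_rot"].round(2),o["joint_pos"].round(1),o["force"].round(1),o["width"].round(4))
for a in sys.argv[1:]:
    dx,dz,yaw,pit=map(float,a.split(","))
    r=np.radians(-5.3); N=NOTCH+[dx*np.cos(r),dx*np.sin(r),dz]
    P,R=target(N,yaw,pit,.0784,.1705); print(a,P.round(4),*go(o,P,R))
E
python3 st2.py -0.03,0.15,10.7,45  -0.03,0.15,-5.3,90 0,0,-5.3,90
```

```text
Traceback (most recent call last):
  File "st2.py", line 4, in <module>
    o=bot.get_obs(); print(o["time"],o["ee_pos"].round(4),o["eef_rot"].round(2),o["joint_pos"].round(1),o["force"].round(1),o["width"].round(4))
                                                                                                                            ^^^^^^^^^^^^^^^^
AttributeError: 'float' object has no attribute 'round'
```

```bash
sed -i 's/,o\["width"\].round(4)/,o["width"]/' st2.py
python3 st2.py -0.03,0.15,10.7,45  -0.03,0.15,-5.3,45 -0.03,0.15,-5.3,90 0,0,-5.3,90
```

```text
17.1 [0.4591 0.1844 0.3646] [-179.96  -45.39   10.69] [ 17.9 -29.2 127.6  -8.5  36.8 101.9] [ 0.5  0.7 -1.3] 0.027406903847325165
-0.03,0.15,10.7,45 [ 0.5191 -0.1943  0.436 ] [ 4.29 38.32 -5.85] [-0.03 -0.39 -0.01]
-0.03,0.15,-5.3,45 [ 0.5183 -0.1762  0.436 ] [ 4.47 36.53 -5.67] [-11.38  -0.39  11.27]
-0.03,0.15,-5.3,90 [ 0.4134 -0.1665  0.3384] [-9.59 33.62 -6.02] [-15.21  44.32   6.21]
0,0,-5.3,90 [ 0.4432 -0.1693  0.1884] [-18.25  34.46   6.57] [-15.21  44.32   6.21]
```

send_rows(slide=[[1.5,2,-1.5],[1.5,3,-1.5],[1,4,-1],[0.5,4.5,-0.5],[0,4.5,-0.4],[0,4.5,-0.3],[0,4.5,-0.2],[0,4,-0.2],[0,3,0],[0,2,0],[0,0,0]], delta_rot=[[0,0,0],[0,0,0],[-1.4,0,1.4],[-1.4,0,1.4],[-1.4,0,1.4],[-1.4,0,1.4],[-1.4,0,1.4],[-1.4,0,1.4],[-1.4,0,1.4],[-1.4,0,1.4],[0,0,0]], claw=[1.5,1.5,1.5,1.5,1.5,1.5,1.5,1.5,1.5,1.5,1.5])

```text
time: 18.48
ee_pos: [0.4844, -0.1745, 0.4326]
eef_rot: [-179.9, -45.1, -5.4]
force: [0.6, 0.4, -1.1]
width: 0.028
```

```bash
python3 st2.py -0.03,0.15,-5.3,45 -0.03,0.15,-5.3,90 -0.05,0.03,-5.3,90
```

```text
18.475 [ 0.4844 -0.1745  0.4326] [-179.85  -45.09   -5.35] [-32.6 -27.3 119.1  25.4  49.5  52.9] [ 0.6  0.4 -1.1] 0.028043821085945067
-0.03,0.15,-5.3,45 [ 0.5183 -0.1762  0.436 ] [ 2.64 -0.14  2.16] [-0.11 -0.09 -0.04]
-0.03,0.15,-5.3,90 [ 0.4134 -0.1665  0.3384] [-11.72  -0.13   1.59] [-0.09 44.91 -0.08]
-0.05,0.03,-5.3,90 [ 0.3934 -0.1646  0.2184] [-21.63  -0.11   8.65] [-0.09 44.91 -0.08]
```

send_rows(slide=[[0,0,0],[0,0,0],[0,0,0],[0,0,0],[0,0,0],[0,0,0],[0,0,0],[0,0,0],[0,0,0],[0,0,0]], delta_rot=[[0,5,0],[0,5,0],[0,5,0],[0,5,0],[0,5,0],[0,5,0],[0,5,0],[0,5,0],[0,5,0],[0,0,0]], claw=[1.5,1.5,1.5,1.5,1.5,1.5,1.5,1.5,1.5,1.5])

```text
time: 19.73
ee_pos: [0.4847, -0.1727, 0.4322]
eef_rot: [-76.3, -89.8, -108.8]
force: [0.7, -0.4, -2.3]
width: 0.0277
```

```bash
python3 st2.py -0.03,0.15,-5.3,90 -0.05,0.03,-5.3,90
```

```text
19.725 [ 0.4847 -0.1727  0.4322] [ -76.27  -89.8  -108.77] [-36.8 -30.9 135.9 112.8  34.8 -26.8] [ 0.7 -0.4 -2.3] 0.027737830680875677
-0.03,0.15,-5.3,90 [ 0.4134 -0.1665  0.3384] [-9.38  0.04 -7.17] [-0.26 -0.05 -0.19]
-0.05,0.03,-5.3,90 [ 0.3934 -0.1646  0.2184] [-21.37   0.07  -9.18] [-0.26 -0.05 -0.19]
```

send_rows(slide=[[-2,0,0],[-2,0,0],[-2,0,-0.5],[-2,0,-0.5],[0,0,0]], delta_rot=[[0,0,0],[0,0,0],[0,0,0],[0,0,0],[0,0,0]], claw=[1.5,1.5,1.5,1.5,1.5])

```text
time: 20.35
ee_pos: [0.4747, -0.1718, 0.3516]
eef_rot: [-125.9, -89.8, -59.1]
force: [0.7, -0.2, -0.4]
width: 0.0281
```

```bash
python3 st2.py 0,0.11,-5.3,90
```

```text
20.35 [ 0.4747 -0.1718  0.3516] [-125.86  -89.77  -59.15] [-37.7 -23.3 140.2 125.   41.3 -42.8] [ 0.7 -0.2 -0.4] 0.028079856053047147
0,0.11,-5.3,90 [ 0.4432 -0.1693  0.2984] [-5.33  0.03 -3.15] [-0.29  0.13 -0.18]
```

```bash
cat > kin.py <<'E'
from h import *
from scipy.optimize import least_squares
from plant import bot
D=[((-70.38,7.504,85.312),(.24888,-.54577,.40396),(180,0,24.5)),
((17.9,-29.2,127.6),(.4591,.1844,.3646),(-179.96,-45.39,10.69)),
((-32.6,-27.3,119.1),(.4844,-.1745,.4326),(-179.85,-45.09,-5.35)),
((-36.8,-30.9,135.9),(.4847,-.1727,.4322),(-76.27,-89.8,-108.77)),
((-37.7,-23.3,140.2),(.4747,-.1718,.3516),(-125.86,-89.77,-59.15)),
((-5,3,85),(.57964,-.00036,.45276),(180,0,24.4))]
def wc(k,q):
    a,L2,L3,e,h,d,l=k; q2,q3=np.radians(q[1]),np.radians(q[1]+q[2])
    r=a+L2*np.sin(q2)+L3*np.sin(q3)-e*np.cos(q3); z=h+L2*np.cos(q2)+L3*np.cos(q3)+e*np.sin(q3)
    c,s=np.cos(np.radians(q[0])),np.sin(np.radians(q[0])); return np.array([r*c-l*s,r*s+l*c,z])
def wt(k,P,rot): return np.array(P)-k[5]*Ro.from_euler("xyz",rot,degrees=True).apply([0,0,1])
f=lambda k:np.concatenate([wc(k,q)-wt(k,P,r) for q,P,r in D])
s=least_squares(f,[.05,.42,.42,.0,.4,.1,0]); k=s.x; print(k.round(4),"max res",abs(s.fun).max())
for dx,dz,yaw in ((0,0,-5.3),(0,.1,-5.3),(0,.005,-5.3),(.006,.005,-5.3),(-.045,.01,-5.3)):
  for pit in (90,):
    rr=np.radians(-5.3);N=NOTCH+[dx*np.cos(rr),dx*np.sin(rr),dz]
    P,R=target(N,yaw,pit,.0784,.1705); W=P-k[5]*R.apply([0,0,1])
    g=least_squares(lambda q:wc(k,q)-W,[-37,-23,140],x_scale=100); print(dx,dz,g.x.round(1),g.cost)
E
python3 kin.py
```

```text
[ 0.0014  0.3704  0.5531 -0.0638  0.3191  0.1914  0.0511] max res 0.0016231900271432842
0 0 [-40.9   6.4 140.6] 1.0401990297553247e-18
0 0.1 [-40.9 -18.2 145. ] 1.1832617897000129e-15
0 0.005 [-40.9   5.2 140.9] 5.294122339965335e-19
0.006 0.005 [-40.3   5.9 140.1] 2.22960405628935e-19
-0.045 0.01 [-46.9  -2.2 147.5] 1.6406439178332562e-17
```

```bash
cat >> kin.py <<'E'
print()
for dx,dz,yaw in [(x,z,y) for y in (-5.3,0,4.7) for x in (0,.005) for z in (.12,.09,.06,.03,0)]:
    rr=np.radians(-5.3);N=NOTCH+[dx*np.cos(rr),dx*np.sin(rr),dz]
    P,R=target(N,yaw,90,.0784,.1705); W=P-k[5]*R.apply([0,0,1])
    g=least_squares(lambda q:wc(k,q)-W,[-37,-23,140],x_scale=100); print(yaw,dx,dz,g.x.round(1))
E
python3 kin.py | sed -n '/^$/,$p'; python3 st2.py 0.004,0.11,4.7,90 0.004,0.11,0,90
```

```text
-5.3 0 0.12 [-40.9 -22.5 145.3]
-5.3 0 0.09 [-40.9 -15.9 144.8]
-5.3 0 0.06 [-40.9  -8.8 143.9]
-5.3 0 0.03 [-40.9  -1.2 142.4]
-5.3 0 0 [-40.9   6.4 140.6]
-5.3 0.005 0.12 [-40.4 -21.4 144.5]
-5.3 0.005 0.09 [-40.4 -14.9 144.1]
-5.3 0.005 0.06 [-40.4  -7.9 143.1]
-5.3 0.005 0.03 [-40.4  -0.5 141.7]
-5.3 0.005 0 [-40.4   7.  139.9]
0 0 0.12 [-45.8 -18.3 142.3]
0 0 0.09 [-45.8 -12.2 141.9]
0 0 0.06 [-45.8  -5.5 141. ]
0 0 0.03 [-45.8   1.5 139.7]
0 0 0 [-45.8   8.6 138. ]
0 0.005 0.12 [-45.2 -17.3 141.6]
0 0.005 0.09 [-45.2 -11.3 141.2]
0 0.005 0.06 [-45.2  -4.7 140.4]
0 0.005 0.03 [-45.2   2.1 139.1]
0 0.005 0 [-45.2   9.1 137.4]
4.7 0 0.12 [-49.3 -14.1 139.1]
4.7 0 0.09 [-49.3  -8.3 138.8]
4.7 0 0.06 [-49.3  -2.2 138. ]
4.7 0 0.03 [-49.3   4.3 136.7]
4.7 0 0 [-49.3  10.9 135.2]
4.7 0.005 0.12 [-48.7 -13.2 138.5]
4.7 0.005 0.09 [-48.7  -7.6 138.1]
4.7 0.005 0.06 [-48.7  -1.5 137.3]
4.7 0.005 0.03 [-48.7   4.9 136.1]
4.7 0.005 0 [-48.7  11.4 134.6]
20.35 [ 0.4747 -0.1718  0.3516] [-125.86  -89.77  -59.15] [-37.7 -23.3 140.2 125.   41.3 -42.8] [ 0.7 -0.2 -0.4] 0.028079856053047147
0.004,0.11,4.7,90 [ 0.4471 -0.1993  0.2984] [-5.32  3.   -2.5 ] [ 9.71  0.12 -0.19]
0.004,0.11,0,90 [ 0.4465 -0.1854  0.2984] [-5.32  1.61 -2.68] [ 5.01  0.12 -0.19]
```

send_rows(slide=[[0,0.8,0],[0,0.8,0],[0,0.8,-0.5],[0,0.6,-0.5],[-1.0,0,-0.5],[-1.5,0,-0.5],[-1.5,0,-0.4],[-1.0,0,0],[0,0,0],[0,0,0]], delta_rot=[[2.5,0,0],[2.5,0,0],[2.5,0,0],[2.2,0,0],[0,0,0],[0,0,0],[0,0,0],[0,0,0],[0,0,0],[0,0,0]], claw=[1.5,1.5,1.5,1.5,1.5,1.5,1.5,1.5,1.5,1.5])

```text
time: 21.6
ee_pos: [0.4506, -0.204, 0.3042]
eef_rot: [-2.6, -89.8, -172.8]
force: [0.3, -0.5, -0.7]
width: 0.0279
```

```bash
python3 st2.py 0.004,0.11,4.7,90; python3 - <<'E'
from h import *
from plant import bot
o=bot.get_obs(); R0=Ro.from_euler("xyz",o["eef_rot"],degrees=True); A=lambda x:o["ee_pos"]+R0.apply([x,0,.1705])
print("tip",A(-.1634),"sh",A(-.0784))
T=[]
for n in ("scene","side"):
    c=bot.camera_params(n); I=bot.get_image(n)[:,:,::-1].copy()
    cv2.imwrite(f"pics/{n}6.png",I)
    for X in (A(-.1634),A(-.0784),A(.0366),NOTCH):
        x=proj(c,X)[0]; print(n,x.round(1)); x=x.astype(int); I[x[1],x[0]]=(255,0,255)
    a=proj(c,A(-.12))[0].astype(int); x0,y0=a[0]-33,a[1]-50; print(x0,y0)
    T.append(cv2.resize(I[y0:y0+100,x0:x0+66],None,fx=6,fy=6,interpolation=0))
cv2.imwrite("pics/m5.png",np.hstack(T))
E
```

```text
21.6 [ 0.4506 -0.204   0.3042] [  -2.58  -89.79 -172.83] [-48.8 -11.6 137.8 113.8  61.4 -42.4] [ 0.3 -0.5 -0.7] 0.027882375385038717
0.004,0.11,4.7,90 [ 0.4471 -0.1993  0.2984] [-0.58 -0.5  -0.32] [ 0.11 -0.21 -0.01]
tip [ 0.62119689 -0.190319    0.14140087] sh [ 0.62088367 -0.1903584   0.22640029]
scene [239.2 168.9]
scene [236.1 146.5]
scene [231.5 112.7]
scene [243.8 176. ]
204 107
side [328.5 158.9]
side [328.7 139.2]
side [328.9 109.9]
side [329.7 167.3]
295 99
```

View pics/m5.png

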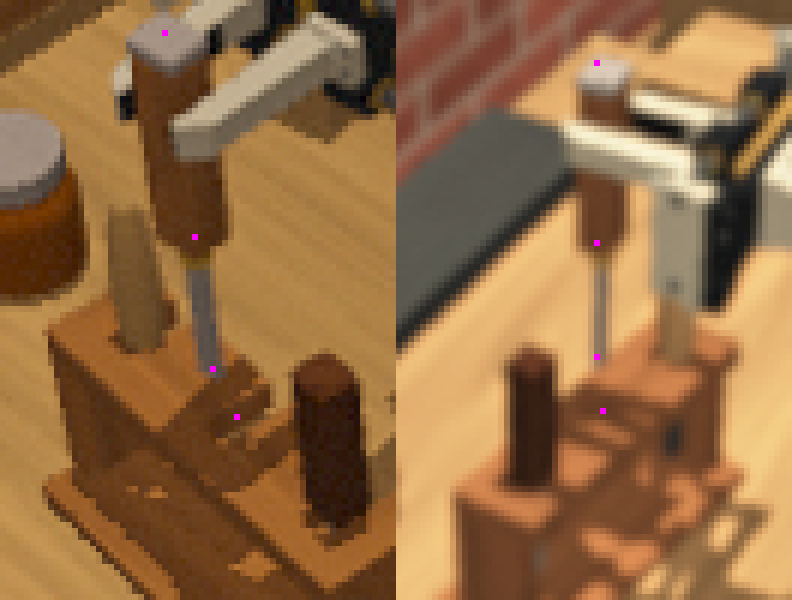

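m5 shows the chisel upright over the middle notch, with the projected dots on the tip, shoulder and butt. I'll correct the 5 mm sideways and 3 mm forward offsets, then lower.

send_rows(slide=[[0,-0.25,-0.15],[0,-0.25,-0.15],[0,0,0],[-0.6,0,0],[-1.0,0,0],[-1.0,0,0],[0,0,0]], delta_rot=[[0,-0.2,0],[0,0,0],[0,0,0],[0,0,0],[0,0,0],[0,0,0],[0,0,0]], claw=[1.5,1.5,1.5,1.5,1.5,1.5,1.5])

```text
time: 22.58
ee_pos: [0.4467, -0.199, 0.2759]
eef_rot: [-125.6, -89.8, -49.9]
force: [-1.3, -0.6, -0.6]
width: 0.0278
```

```bash
python3 st2.py 0.004,0.07,4.7,90
```

```text
22.575 [ 0.4467 -0.199   0.2759] [-125.57  -89.79  -49.86] [-48.8  -7.7 138.4 115.8  63.  -46.8] [-1.3 -0.6 -0.6] 0.027823069035427635
0.004,0.07,4.7,90 [ 0.4471 -0.1993  0.2584] [-1.75  0.04  0.04] [ 0.13  0.12 -0.17]
```

send_rows(slide=[[-1.0,0,0],[-1.0,0,0],[-1.0,0,0],[-1.0,0,0],[-1.0,0,0],[-1.0,0,0],[-0.5,0,0],[0,0,0]], delta_rot=[[0,0,0],[0,0,0],[0,0,0],[0,0,0],[0,0,0],[0,0,0],[0,0,0],[0,0,0]], claw=[1.5,1.5,1.5,1.5,1.5,1.5,1.5,1.5])

```text
time: 23.58
ee_pos: [0.4469, -0.1992, 0.2121]
eef_rot: [-116.0, -89.9, -59.5]
force: [0.2, -0.3, -1.4]
width: 0.0278
```

```bash
python3 st2.py 0.004,0.0,4.7,90 0.004,0.0,-5.3,90
```

```text
23.575 [ 0.4469 -0.1992  0.2121] [-115.96  -89.92  -59.47] [-48.8   5.7 136.2 120.3  68.3 -57.7] [ 0.2 -0.3 -1.4] 0.027815252721951098
0.004,0.0,4.7,90 [ 0.4471 -0.1993  0.1884] [-2.37  0.02  0.02] [ 0.13  0.04 -0.07]
0.004,0.0,-5.3,90 [ 0.4472 -0.1696  0.1884] [-2.38 -2.94  0.27] [-9.87  0.04 -0.07]
```

send_rows(slide=[[0,-0.74,0.02],[0,-0.74,0.02],[0,-0.74,0.02],[0,-0.72,0.02],[0,0,0],[0,0,0]], delta_rot=[[-2.47,0,0],[-2.47,0,0],[-2.47,0,0],[-2.46,0,0],[0,0,0],[0,0,0]], claw=[1.5,1.5,1.5,1.5,1.5,1.5])

```text
time: 24.32
ee_pos: [0.4475, -0.17, 0.2131]
eef_rot: [1.8, -90.0, 173.0]
force: [-0.3, -0.6, -1.1]
width: 0.0279
```

```bash
python3 st2.py 0.004,0.0,-5.3,90; python3 - <<'E'
from h import *
from plant import bot
T=[]
for n in ("scene","side"):
    c=bot.camera_params(n); I=bot.get_image(n)[:,:,::-1].copy()
    a=proj(c,NOTCH)[0].astype(int); x0,y0=a[0]-33,a[1]-60
    T.append(cv2.resize(I[y0:y0+100,x0:x0+66],None,fx=6,fy=6,interpolation=cv2.INTER_CUBIC))
cv2.imwrite("pics/m6.png",np.hstack(T))
E
```

```text
24.325 [ 0.4475 -0.17    0.2131] [  1.77 -89.96 173.01] [-40.6   0.4 141.6 138.1  59.9 -65.7] [-0.3 -0.6 -1.1] 0.027892369376724603
0.004,0.0,-5.3,90 [ 0.4472 -0.1696  0.1884] [-2.47 -0.04 -0.03] [-0.07 -0.04  0.  ]
```

View pics/m6.png

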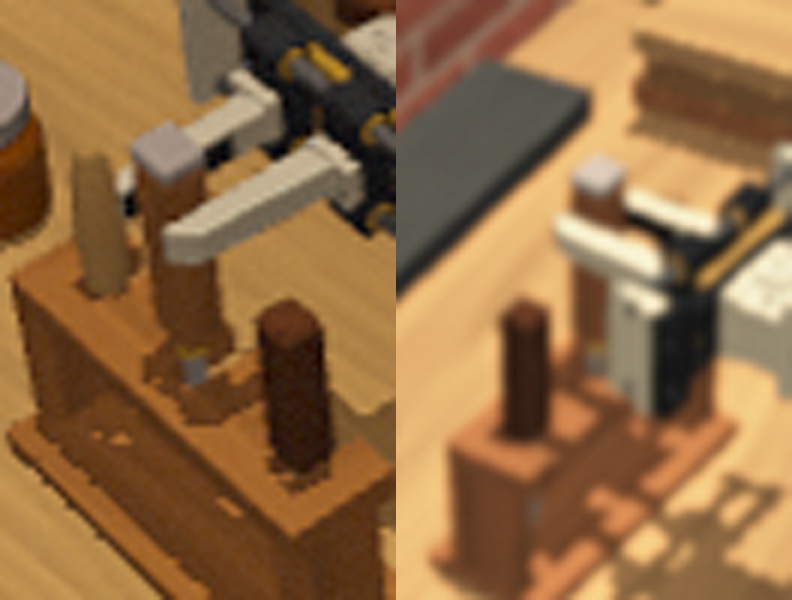

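m6 shows the blade down in the middle notch with clearance both sides and the shoulder about 24 mm above the rail. I'll lower gently.

send_rows(slide=[[-0.5,-0.04,0],[-0.5,0,0],[-0.5,0,0],[-0.3,0,0],[-0.2,0,0],[0,0,0]], delta_rot=[[0,0,0],[0,0,0],[0,0,0],[0,0,0],[0,0,0],[0,0,0]], claw=[1.5,1.5,1.5,1.5,1.5,1.5])

```text
time: 25.18
ee_pos: [0.4473, -0.1694, 0.1925]
eef_rot: [-122.3, -90.0, -63.0]
force: [1.0, -0.8, -1.3]
width: 0.0278
```

```bash
python3 st2.py 0.004,0.0,-5.3,90
```

```text
25.175 [ 0.4473 -0.1694  0.1925] [-122.32  -89.96  -62.97] [-40.5   5.4 140.5 139.6  62.7 -68.7] [ 1.  -0.8 -1.3] 0.027827645376089134
0.004,0.0,-5.3,90 [ 0.4472 -0.1696  0.1884] [-0.41  0.02 -0.01] [-0.01  0.02 -0.04]
```

send_rows(slide=[[-0.15,0,0],[-0.1,0,0],[0,0,0]], delta_rot=[[0,0,0],[0,0,0],[0,0,0]], claw=[1.5,1.5,1.5])

```text
time: 25.55
ee_pos: [0.4473, -0.1695, 0.1901]
eef_rot: [-111.2, -90.0, -74.1]
force: [1.2, 0.4, -1.6]
width: 0.0278
```

send_rows(slide=[[-0.1,0,0],[-0.1,0,0],[0,0,0]], delta_rot=[[0,0,0],[0,0,0],[0,0,0]], claw=[1.5,1.5,1.5])

```text
time: 25.92
ee_pos: [0.4473, -0.1694, 0.1881]
eef_rot: [-116.2, -90.0, -69.1]
force: [-0.1, -0.8, -1.0]
width: 0.028
```

send_rows(slide=[[-0.1,0,0],[0,0,0]], delta_rot=[[0,0,0],[0,0,0]], claw=[1.5,1.5])

```text
time: 26.18
ee_pos: [0.4474, -0.1695, 0.1874]
eef_rot: [-19.5, -90.0, -165.8]
force: [-0.8, 1.2, 0.6]
width: 0.0281
```

Force is starting to turn upward; one more millimetre or two.

send_rows(slide=[[-0.1,0,0],[0,0,0]], delta_rot=[[0,0,0],[0,0,0]], claw=[1.5,1.5])

```text
time: 26.42
ee_pos: [0.4477, -0.1697, 0.187]
eef_rot: [7.0, -89.9, 167.8]
force: [-1.2, 0.8, 5.3]
width: 0.0279
```

send_rows(slide=[[-0.05,0,0],[0,0,0]], delta_rot=[[0,0,0],[0,0,0]], claw=[1.5,1.5])

```text
time: 26.68
ee_pos: [0.4478, -0.1697, 0.1868]
eef_rot: [10.1, -89.8, 164.7]
force: [-2.3, 2.0, 7.3]
width: 0.0277
```

Firm contact at 7 N and upright within 0.2°. Now I'll ease off, open, turn about the chisel's axis for joint clearance, and retract.

send_rows(slide=[[0.1,0,0],[0,0,0],[0,0,0],[0,0,0],[0,0,0],[0,0,0]], delta_rot=[[0,0,0],[0,0,0],[0,0,0],[0,0,0],[0,0,0],[0,0,0]], claw=[1.5,2.5,3.2,4,5,5])

```text
time: 27.42
ee_pos: [0.4472, -0.1694, 0.1865]
eef_rot: [-135.1, -89.9, -50.2]
force: [0.4, 0.6, -0.0]
width: 0.0495
```

send_rows(slide=[[0,0.74,0.02],[0,0.74,0.02],[0,0.74,0.02],[0,0.74,0.02],[0,0.74,0.02],[0,0,0]], delta_rot=[[2.47,0,0],[2.47,0,0],[2.47,0,0],[2.47,0,0],[2.47,0,0],[0,0,0]], claw=[5,5,5,5,5,5])

```text
time: 28.18
ee_pos: [0.4482, -0.2073, 0.1868]
eef_rot: [28.4, -90.0, 158.6]
force: [-0.2, 0.1, 0.4]
width: 0.0496
```

```bash
python3 st2.py 0.004,0.0,7,90
```

```text
28.175 [ 0.4482 -0.2073  0.1868] [ 28.37 -89.99 158.61] [-50.3  12.6 133.  118.   72.2 -60.1] [-0.2  0.1  0.4] 0.04961992222767316
0.004,0.0,7,90 [ 0.4478 -0.2061  0.1884] [ 0.16 -0.12 -0.03] [ 0.02 -0.01  0.01]
```

send_rows(slide=[[0,-0.1,0],[0,0,-1],[0,0,-1],[0,0,-1],[0,0,-1],[0,0,-1],[0,0,0]], delta_rot=[[0,0,0],[0,0,0],[0,0,0],[0,0,0],[0,0,0],[0,0,0],[0,0,0]], claw=[5,5,5,5,5,5,5])

```text
time: 29.05
ee_pos: [0.3977, -0.2118, 0.1866]
eef_rot: [-104.2, -90.0, -68.8]
force: [0.2, -0.2, 0.4]
width: 0.05
```

```bash
python3 st2.py 0.004,0.0,7,90; python3 - <<'E'
from h import *
from plant import bot
T=[]
for n in ("scene","side"):
    c=bot.camera_params(n); I=bot.get_image(n)[:,:,::-1].copy()
    for X in (NOTCH,NOTCH+[0,0,.115]):
        x=proj(c,X)[0]; print(n,x.round(1))
    a=proj(c,NOTCH)[0].astype(int); x0,y0=a[0]-50,a[1]-80; print(x0,y0)
    T.append(cv2.resize(I[y0:y0+150,x0:x0+100],None,fx=4,fy=4,interpolation=cv2.INTER_CUBIC))
cv2.imwrite("pics/m7.png",np.hstack(T))
E
```

```text
29.05 [ 0.3977 -0.2118  0.1866] [-104.18  -89.97  -68.84] [-57.9   8.9 137.8 111.4  76.5 -59.2] [ 0.2 -0.2  0.4] 0.04996348891562509
0.004,0.0,7,90 [ 0.4478 -0.2061  0.1884] [0.18 0.04 5.04] [ 0.02  0.01 -0.03]
scene [243.8 176. ]
scene [239.8 146.4]
193 96
side [329.7 167.3]
side [329.9 141. ]
279 87
```

View pics/m7.png

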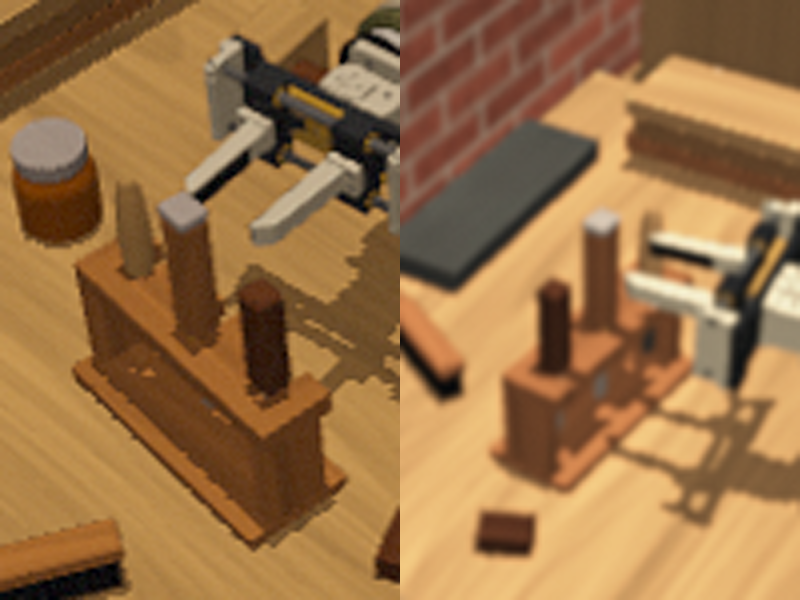

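m7 shows the chisel upright in the middle notch. The butt is at scene (239,149) and side (329,142), as predicted, the fingers are clear, and the neighbours are untouched. Handing in.

```bash
python3 -c "
from plant import bot
print(bot.close_job())"
```

```text
the job is handed in; nothing more can be done
None
```

The chisel stands upright in the rack's middle notch, blade down and shoulder on the rail. I handed the job in at about 29 s of the 58 s allowed. I first set it in the wooden cradle and let go of it there, then took it again near its axis at 45°. I turned it upright and lowered it into the notch until about 7 N of contact showed the shoulder was on the rail.

- **Final position:** in the last pictures the handle's end was within about 3 px of prediction in both views. The tool was within 0.2° of upright when I let go. The fingers had been drawn back about 5 cm and the wrist force was near zero.
- **Other things:** nothing near the rack looked disturbed in the last crops. I did not look at the rest of the bench again at the end.
- **Disagreement in the cradle:** the fixed cameras put the handle's end about 8 mm lower than predicted. The wrist camera put it within about 1 mm along the axis, which agreed with the contact force, so I trusted that. The chisel bedded about 3 mm deeper than I had measured.
- **Rack approach:** coming in from the front would have passed the elbow joint's limit. I lowered the chisel from above instead, turned about 10°, and squared it up once the blade was in the notch.

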